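# Unstack culture dishes into their nests

### The job

Take the stack of three culture dishes apart and lay each dish, and the single one standing by itself, flat on the floor of the nest of its own shape and size, so that every nest ends with its one dish. Keep the dishes level, right way up, all the way, and leave the tube rack and the tip box where they stand.

Things in the scene. Friction and masses are not known exactly. Their poses are not given: they have to be found in the camera images.
- large_round_dish: Closed culture dish (lid fixed on, one rigid piece), cream plastic with a yellowish top, round, 62 mm in diameter, 16 mm high with straight upright sides, 55 g (nominal). Origin: centre of its underside; z up. It stands on the bench, either alone or as the bottom of the stack.
- large_square_dish: Closed culture dish (lid fixed on, one rigid piece), cream plastic with a yellowish top, square, 60 x 60 mm, 16 mm high with straight upright sides, 60 g (nominal). Origin: centre of its underside; z up; x and y square to its sides. It stands on the bench, either alone or as the bottom of the stack.
- small_square_dish: Closed culture dish (lid fixed on, one rigid piece), cream plastic with a yellowish top, square, 46 x 46 mm, 16 mm high with straight upright sides, 40 g (nominal). Origin: centre of its underside; z up; x and y square to its sides. It is the middle one of the stack of three, lying on one of the two large dishes.
- small_round_dish: Closed culture dish (lid fixed on, one rigid piece), cream plastic with a yellowish top, round, 34 mm in diameter, 16 mm high with straight upright sides, 20 g (nominal). Origin: centre of its underside; z up. It is the top one of the stack of three, lying on the small square dish.
- large_round_nest: Low open-topped nest fixed on the bench, aluminium lip and black floor, round, inside diameter 78 mm, outside 84 mm; floor 4 mm above the bench, lip 3 mm thick with its top 8 mm above the bench. Room for the large round dish with 8 mm to spare on each side. Origin: centre of its underside, on the bench; z up.
- large_square_nest: Low open-topped nest fixed on the bench, aluminium lip and black floor, square, inside 76 x 76 mm, outside 82 x 82 mm; floor 4 mm above the bench, lip 3 mm thick with its top 8 mm above the bench. Room for the large square dish with 8 mm to spare on each side. Origin: centre of its underside, on the bench; z up; x and y square to its sides.
- small_square_nest: Low open-topped nest fixed on the bench, aluminium lip and black floor, square, inside 62 x 62 mm, outside 68 x 68 mm; floor 4 mm above the bench, lip 3 mm thick with its top 8 mm above the bench. Room for the small square dish with 8 mm to spare on each side. Origin: centre of its underside, on the bench; z up; x and y square to its sides.
- small_round_nest: Low open-topped nest fixed on the bench, aluminium lip and black floor, round, inside diameter 50 mm, outside 56 mm; floor 4 mm above the bench, lip 3 mm thick with its top 8 mm above the bench. Room for the small round dish with 8 mm to spare on each side. Origin: centre of its underside, on the bench; z up.
- tube_rack: Bystander: white rack of capped tubes with orange and blue caps, 150 x 80 mm, 119 mm high, loose, on the left side. Origin: centre of its underside; x along its long side.
- tip_box: Bystander: black pipette-tip box with a yellow top, 120 x 85 mm, 60 mm high, loose, on the right side. Origin: centre of its underside; x along its long side.
There are look-alikes about, which are no part of the job. What is shaped like the large_round_dish but black or orange is not meant.

How it is judged:
By the outcome, as a careful person would: the job done as asked, in the order asked, and still so for the second after the job is handed in, with the robot touching nothing.
It also fails if it takes over 112 s, if anything falls off the work surface, if the arm or the gripper's body presses on something with over 40 N, if the wrist force passes 120 N, or if a joint passes its speed limit or range.

### The arm

A 7-joint arm with a two-finger parallel gripper is mounted at the origin on the work surface. World frame = base frame: x ahead of the robot, y to its left, z up, the work surface at z = 0. Lengths are in m, angles in rad, forces in N, time in s.
With the tool pointing down it reaches from about 0.4 to 0.875 m from the base axis. Payload 6.5 kg.
Tool frame: the origin (TCP) lies on the mounting face of the last link; the fingertips stand 173 mm ahead of it and the grasp point (between the pads) lies 155 mm ahead of it; z points along the fingers, y is the line along which they close (so a half turn about z gives the same grasp; the last joint's range is limited). The gripper opens to 85 mm and grips with 20 to 120 N. Pads are 22 mm wide; open, the fingers measure 114 mm over their backs; the gripper's body (76 mm by 85 mm) begins 54 mm behind the grasp point. The pads swing forward as they close: fully open they stand 13 mm farther back than shut.
Start: joints at [-1.357, 0.536, -0.004, 1.538, 0.003, 1.067, -0.071], TCP at [0.179, 0.625, 0.405] pointing down, gripper open.
Joint ranges: [-2.7, 2.7], [-0.37, 2.16], [-1.27, 1.26], [0.24, 2.4], [-1.31, 4.45], [0.19, 1.91], [-2.76, 2.76]. Speed limits (rad/s): [2.39, 2.39, 3.14, 3.14, 3.14, 3.14, 3.14].

### API

Orientations are given as a unit quaternion [x, y, z, w].
In Python, from plant import env gives the robot as it stands. The module is installed in compiled form; this text tells all that it offers.
- The arm moves only by the tool play_rows, never from a script. Its argument "targets" is a list of rows, each a list of 4 numbers: the shift along the tool's x, y, z as a fraction of full scale, then the turn about the tool's z as a fraction of full scale. In form: [[tx, ty, tz, yaw], ...]. A call has 1 to 10 rows; each row is the pose to reach, as a shift and turn from the pose commanded when the call began, along the tool's axes at that moment, turning the shorter way round; what a row does not reach only later rows make up. Full scale, the value 1, is 100 mm for a shift and 180 degrees for a turn. A row lasts 1/12 s, in which the tool goes at most 41.7 mm and 7.16 degrees, less where a joint would pass 70% of its speed; a pose out of reach is approached as far as the arm can. A call with a number of a shift or a turn outside -1 to 1 is refused whole. A call with a gripper value outside its range is refused whole. "gripper" is the opening, from -1 (shut) to 1 (fully open), set as the call begins (left out, the last holds). The fingers move at their own pace and stop on an object; "newtons" is the grip in N (left out, the last holds). Time passes only in rows, so rows that repeat a pose let the fingers close. It gives the time, the measured TCP pose, the force, the opening and the grip force at its end, in the units of the state.
- env.sense(): the state, without advancing time (a new reading comes with each control period).
- env.capture(name): name is "scene" or "top" or "wrist"; returns a dict with "color" (384x512x3 uint8, red, green, blue), "range_z" (384x512 float32, m along the optical axis (not along the pixel's ray), 0 where there is no reading), "intrinsics" (3x3 intrinsics, pixels), "view" (4x4, takes a point from world to camera coordinates); the wrist camera has in their place "mount" (4x4, takes a point from camera to tool coordinates, whose origin is the TCP and whose axes are the flange's). Camera axes: x right, y down, z forward; pixel columns grow to the right and rows downward; lengths in m; the calibration is good to about 2 mm. A picture is of the moment at which its call begins: read the wrist's pose just before it.
- env.job_done(): hands the job in; it is judged then, once.
The state is a dict: "time_s": time; "joint_pos": joint angles; "qvel": joint speeds; "tau": joint torques, N m; "ee_pos": TCP position; "ee_rot": TCP orientation; "wrist_force": force on the tool from outside, world axes, zero at the start; "moment": the same for the moment, N m; "finger_gap": finger opening in m; "gripper_force": force on a finger pad.
Only numpy, scipy, OpenCV 4.12 (cv2) and the standard library are available. Lean on these libraries where they do the work, as an engineer would, in place of code of your own. Each camera call takes 0.05 s, during which the arm holds its last target. There are 200 camera calls.

## Working session

There is one attempt and no reset: what is moved stays moved. The work goes in short steps, Python scripts to look and compute and a tool call to move; the robot and the scene stay as the last step left them, time stands still between calls to the robot, and variables do not carry over. Pictures are saved under pics/ and viewed, at most 14 in all, crops included, and the job is handed in when it is done.

Besides the shell and the picture viewer there is one more tool, called after "Request:" as name([rows], argument=value, ...), one row to a line, values as JSON. play_rows: Moves the arm, as the interface text tells. Shift numbers are shares of 100 mm and turn numbers shares of 180 degrees, none past 1 either way. Its arguments: {"type":"object","properties":{"targets":{"type":"array","items":{"type":"array","items":{"type":"number"}}},"gripper":{"type":"number"},"newtons":{"type":"number"}},"required":["targets"]}

```bash
ls; mkdir -p pics
python3 - <<'E'
from plant import env
import cv2,numpy as np
s=env.sense();print({k:np.round(v,3).tolist() for k,v in s.items()})
for n in("top","scene"):
    c=env.capture(n);np.savez(n+"0",**c);cv2.imwrite(f"pics/{n}0.png",c["color"][:,:,::-1])
    print(n,np.round(c["intrinsics"],1).tolist(),np.round(c["view"],3).tolist())
E
```

```text
pics
{'time_s': 0.0, 'joint_pos': [-1.357, 0.537, -0.004, 1.539, 0.003, 1.067, -0.071], 'qvel': [-0.0, -0.0, -0.001, 0.001, -0.002, -0.0, -0.001], 'tau': [-0.0, -58.339, 1.048, -25.911, 0.012, 0.009, 0.0], 'ee_pos': [0.179, 0.624, 0.404], 'ee_rot': [0.139, 0.99, -0.001, -0.0], 'wrist_force': [0.238, 0.383, -0.441], 'moment': [-0.082, -0.041, 0.023], 'gripper_force': 0.0, 'finger_gap': 0.085}
top [[404.5, 0.0, 252.5], [0.0, 404.5, 183.3], [0.0, 0.0, 1.0]] [[0.029, -0.999, 0.024, -0.033], [-0.988, -0.032, -0.151, 0.56], [0.152, -0.019, -0.988, 1.461], [0.0, 0.0, 0.0, 1.0]]
scene [[433.5, 0.0, 250.7], [0.0, 433.5, 194.1], [0.0, 0.0, 1.0]] [[0.812, 0.584, -0.007, -0.451], [0.489, -0.686, -0.539, -0.216], [-0.319, 0.434, -0.843, 1.527], [0.0, 0.0, 0.0, 1.0]]
```

View pics/top0.png

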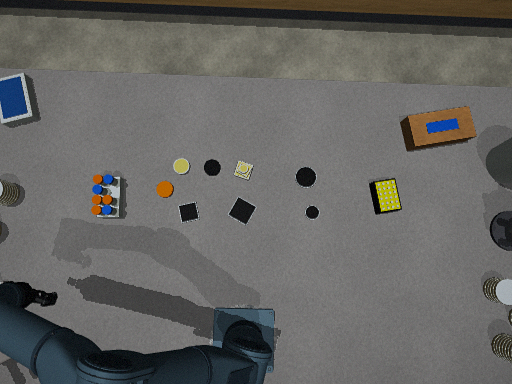

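View pics/scene0.png

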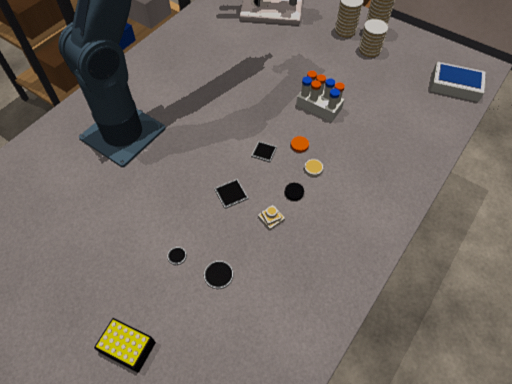

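Top view: the lone yellowish round dish is at (181,166) and the stack at (244,170). The look-alikes are orange (165,189) and black (212,167). The nests are small square (189,212), large square (242,210), large round (306,177) and small round (312,212). The scene view agrees. Next I'll measure these and check them in a close crop.

```bash
cat > h.py <<'E'
import numpy as np,cv2
from scipy.spatial.transform import Rotation as R
def cast(K,V,uv,z):
    """rays of pixels uv (n,2) onto world plane z; V world->camera"""
    uv=np.atleast_2d(uv).astype(float)
    d=np.c_[uv,np.ones(len(uv))]@np.linalg.inv(K).T@V[:3,:3]
    o=-V[:3,:3].T@V[:3,3]
    return (o+d*((z-o[2])/d[:,2])[:,None])[:,:2]
def wristV(c,s):
    T=np.eye(4);T[:3,:3]=R.from_quat(s["ee_rot"]).as_matrix();T[:3,3]=s["ee_pos"]
    return np.linalg.inv(T@c["mount"])
def points(c,V):
    h,w=c["range_z"].shape;u,v=np.meshgrid(np.arange(w),np.arange(h));z=c["range_z"]
    p=np.stack([u,v,np.ones_like(u)],-1)@np.linalg.inv(c["intrinsics"]).T*z[...,None]
    return (p-V[:3,3])@V[:3,:3]
def blobs(mask,K,V,z,amin=30,win=None):
    """contours of a mask -> world centre, rectangle sides, angle, pixel"""
    out=[]
    for k in cv2.findContours(mask.astype(np.uint8),cv2.RETR_EXTERNAL,cv2.CHAIN_APPROX_NONE)[0]:
        if cv2.contourArea(k)<amin: continue
        px=k[:,0].mean(0)
        if win and not(win[0]<px[0]<win[2] and win[1]<px[1]<win[3]): continue
        p=cast(K,V,k[:,0],z).astype(np.float32)*1000
        (c,wh,a)=cv2.minAreaRect(p)
        out.append((np.round(px),np.round(c,1),np.round(wh,1),round(a,1),round(cv2.contourArea(cv2.convexHull(p))/max(wh[0]*wh[1],1),2)))
    return out
E
python3 - <<'E'
from h import *
c=dict(np.load("top0.npz"));K,V=c["intrinsics"],c["view"]
hsv=cv2.cvtColor(c["color"],cv2.COLOR_RGB2HSV);P=points(c,V)
for u,v in[(181,166),(165,189),(212,167),(244,170),(244,176),(189,212),(242,210),(306,177),(312,212),(386,196),(120,197)]:print((u,v),np.round(P[v,u]*1000),hsv[v,u])
W=(140,140,340,235)
for n,m,z in(("dark",hsv[...,2]<45,.004),("cream",(hsv[...,0]<35)&(hsv[...,0]>18)&(hsv[...,1]>40)&(hsv[...,2]>120),.016)):
    print(n)
    for b in blobs(m,K,V,z,30,W):print(*b)
cv2.imwrite("pics/crop.png",cv2.resize(c["color"][145:230,145:335,::-1],None,fx=4,fy=4,interpolation=cv2.INTER_CUBIC))
w=__import__("plant").env.capture("wrist");print(np.round(w["mount"],3).tolist(),np.round(w["intrinsics"],0).tolist())
E
```

```text
(181, 166) [622. 256.  18.] [ 28 136 185]
(165, 189) [533. 312.  15.] [ 17 255 186]
(212, 167) [622. 139.  17.] [30 68 15]
(244, 170) [609.  17.  46.] [ 28 147 179]
(244, 176) [590.  16.  22.] [23 60 85]
(189, 212) [449. 218.   7.] [30 12 22]
(242, 210) [463.  20.   2.] [120  11  24]
(306, 177) [ 597. -221.    7.] [83 57 18]
(312, 212) [ 464. -245.    5.] [75 26 20]
(386, 196) [ 527. -510.   57.] [ 30 180 183]
(120, 197) [495. 471.  36.] [50 16 47]
dark
[312. 212.] [ 465.7 -245.2] [41.7 45.8] 1.7 0.8
[188. 212.] [450.7 221.6] [58.2 59.3] 14.5 0.97
[242. 210.] [462.5  20.4] [73.8 72.1] 62.3 0.98
[306. 176.] [ 599.5 -219.4] [70.4 72.1] 46.3 0.8
[212. 167.] [623.9 140.8] [61.6 60.2] 24.3 0.79
cream
[244. 168.] [623.3  21.7] [46.1 43.1] 65.6 0.85
[181. 166.] [624.2 256.6] [50.2 53.1] 1.9 0.81
[[-0.0, -0.956, -0.295, 0.075], [1.0, -0.0, 0.001, 0.001], [-0.001, -0.295, 0.956, 0.031], [0.0, 0.0, 0.0, 1.0]] [[302.0, 0.0, 256.0], [0.0, 302.0, 188.0], [0.0, 0.0, 1.0]]
```

View pics/crop.png

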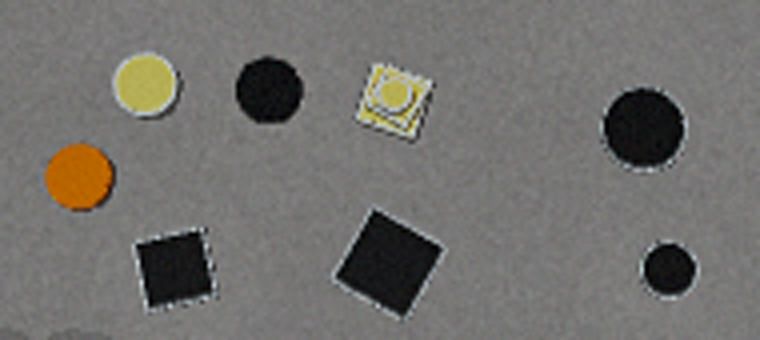

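Candidates for the large round dish: cream/yellow (181,166), black (212,167), orange (165,189). The crop confirms the cream one is the large round dish. The stack is square, square, round, so the large square dish is at its bottom. The two rounds with an aluminium rim on the right are nests. I'll go to a hover over the lone dish with the tool squared to the world axes.

Request:
play_rows([
  [0, 0, 0, -0.0889],
  [0, 0, 0, -0.0889],
  [0, 0, 0, -0.0889],
  [0, 0, 0, -0.0889],
], gripper=1)

```text
time_s: 0.48
ee_pos: [0.1796, 0.6245, 0.4043]
ee_rot: [-0.0, 1.0, -0.0, -0.0]
wrist_force: [-0.1, 0.4, -0.0]
finger_gap: 0.0853
gripper_force: 0.0
```

Request:
play_rows([
  [-0.89, -0.74, 0, 0],
  [-0.89, -0.74, 0, 0],
  [-0.89, -0.74, 0, 0],
])

```text
time_s: 0.73
ee_pos: [0.2706, 0.5487, 0.4044]
ee_rot: [0.002, 1.0, -0.001, 0.001]
wrist_force: [1.5, -0.3, 0.3]
finger_gap: 0.0854
gripper_force: 0.0
```

Request:
play_rows([
  [-0.89, -0.74, 0, 0],
  [-0.89, -0.74, 0, 0],
  [-0.89, -0.74, 0, 0],
])

```text
time_s: 0.98
ee_pos: [0.3601, 0.4739, 0.4047]
ee_rot: [0.002, 1.0, -0.001, 0.001]
wrist_force: [1.0, -0.2, -0.5]
finger_gap: 0.0855
gripper_force: 0.0
```

Request:
play_rows([
  [-0.89, -0.74, 0, 0],
  [-0.89, -0.74, 0, 0],
  [-0.89, -0.74, 0, 0],
])

```text
time_s: 1.23
ee_pos: [0.4489, 0.3997, 0.4047]
ee_rot: [0.002, 1.0, -0.001, 0.001]
wrist_force: [0.9, 0.3, 0.5]
finger_gap: 0.0855
gripper_force: 0.0
```

Request:
play_rows([
  [-0.89, -0.74, 0.5, 0],
  [-0.89, -0.74, 0.5, 0],
  [-0.89, -0.74, 0.5, 0],
  [-0.89, -0.74, 0.5, 0],
])

```text
time_s: 1.57
ee_pos: [0.5406, 0.3201, 0.3514]
ee_rot: [0.006, 1.0, -0.004, 0.0]
wrist_force: [-0.3, -2.0, 0.0]
finger_gap: 0.0855
gripper_force: 0.0
```

Request:
play_rows([
  [-0.89, -0.74, 0.5, 0],
  [-0.89, -0.74, 0.5, 0],
  [-0.89, -0.74, 0.5, 0],
  [-0.89, -0.74, 0.5, 0],
  [-0.89, -0.74, 0.5, 0],
  [-0.89, -0.74, 0.5, 0],
])

```text
time_s: 2.07
ee_pos: [0.624, 0.2549, 0.3044]
ee_rot: [0.001, 1.0, 0.0, -0.0]
wrist_force: [-0.6, 1.2, 1.3]
finger_gap: 0.0856
gripper_force: 0.0
```

```bash
cat > look.py <<'E'
import sys
from plant import env
from h import *
def look(name=None):
    s=env.sense();c=env.capture("wrist");V=wristV(c,s)
    if name:cv2.imwrite(f"pics/{name}.png",c["color"][:,:,::-1])
    return s,c,c["intrinsics"],V,cv2.cvtColor(c["color"],cv2.COLOR_RGB2HSV)
def cream(hsv):
    return (hsv[...,0]<40)&(hsv[...,0]>14)&(hsv[...,1]>25)&(hsv[...,2]>90)
E
python3 - <<'E'
from look import *
s,c,K,V,hsv=look("w1");print(s["ee_pos"])
for b in blobs(cream(hsv),K,V,.016,200):print(*b)
P=points(c,V);print(np.round(P[188,256]*1000),np.round(P[60:380:60,60:500:90,2]*1000))
E
```

```text
[0.6239839  0.25491723 0.30438908]
[ 30. 187.] [625.6  55. ] [ 8.4 46.5] 73.7 0.91
[  9. 186.] [625.7  37.8] [18.5 54.8] 75.9 0.92
[254. 182.] [626.7 256.3] [58.6 54. ] 73.3 0.83
[329.  77.] [535.9 315. ] [60.  59.5] 89.9 0.79
[629. 256.  14.] [[  0.  -1.  -0.  17.   1.]
 [ -1.   0.   0.  -1.   1.]
 [ -0.  16.  17.   1.   1.]
 [ -0.   2.   1.   0.   0.]
 [  0. 172.  -0.  -1. 192.]
 [199. 218. 213. 213.   1.]]
```

View pics/w1.png

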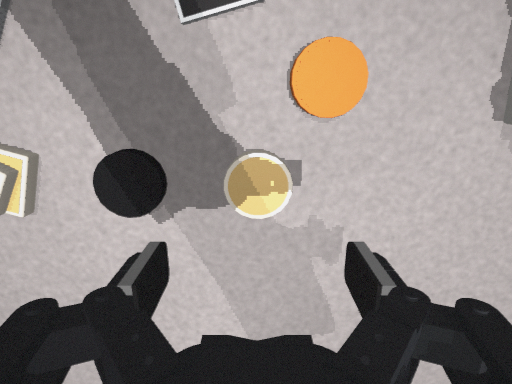

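The wrist view shows the cream dish at (258,185), the black look-alike at (130,183), the orange one at (330,77) and the stack edge at far left. Colour is broken up by shadow, so I'll use the height map for the dish outline.

```bash
cat >> look.py <<'E'
def hblobs(c,V,lo,hi,z,win=None,amin=200):
    P=points(c,V);m=(P[...,2]>lo)&(P[...,2]<hi)&(c["range_z"]>0)
    m=cv2.morphologyEx(m.astype(np.uint8),cv2.MORPH_OPEN,np.ones((3,3)))
    return blobs(m,c["intrinsics"],V,z,amin,win)
E
python3 - <<'E'
from look import *
s,c,K,V,hsv=look();print(s["ee_pos"])
for b in hblobs(c,V,.010,.024,.016):print(*b)
E
```

```text
[0.62355555 0.2559438  0.30489179]
[256. 184.] [626.3 257.6] [60.2 61.4] 90.0 0.8
[127. 184.] [624.7 142.6] [60.9 63.1] 41.3 0.79
[ 15. 181.] [624.5  43. ] [26.1 63. ] 76.0 0.93
[327.  78.] [535.9 314.9] [60.5 61.2] 0.0 0.8
```

Request:
play_rows([
  [-0.024, 0.017, 0.4, 0],
  [-0.024, 0.017, 0.8, 0],
  [-0.024, 0.017, 0.8, 0],
  [-0.024, 0.017, 0.8, 0],
])

```text
time_s: 2.5
ee_pos: [0.625, 0.2572, 0.2235]
ee_rot: [-0.001, 1.0, -0.001, -0.002]
wrist_force: [0.3, -1.0, 0.7]
finger_gap: 0.0856
gripper_force: 0.0
```

Request:
play_rows([
  [0, 0, 0.2, 0],
  [0, 0, 0.4, 0],
  [0, 0, 0.51, 0],
  [0, 0, 0.51, 0],
  [0, 0, 0.51, 0],
])

```text
time_s: 2.92
ee_pos: [0.6272, 0.2568, 0.1754]
ee_rot: [0.0, 1.0, 0.0, 0.001]
wrist_force: [0.3, -0.2, 0.7]
finger_gap: 0.085
gripper_force: 0.0
```

Request:
play_rows([
  [0, 0, 0, 0],
  [0, 0, 0, 0],
  [0, 0, 0, 0],
  [0, 0, 0, 0],
  [0, 0, 0, 0],
  [0, 0, 0, 0],
  [0, 0, 0, 0],
], gripper=-1, newtons=30)

```text
time_s: 3.5
ee_pos: [0.6275, 0.2566, 0.1759]
ee_rot: [0.0, 1.0, 0.001, 0.001]
wrist_force: [-0.6, -1.0, 6.8]
finger_gap: 0.0609
gripper_force: 31.3
```

Request:
play_rows([
  [0, 0, -0.1, 0],
  [0, 0, -0.3, 0],
  [0, 0, -0.6, 0],
  [0, 0, -0.9, 0],
  [0, 0, -1, 0],
])

```text
time_s: 3.92
ee_pos: [0.6284, 0.2567, 0.2796]
ee_rot: [0.0, 1.0, 0.002, 0.004]
wrist_force: [1.3, 0.1, -0.6]
finger_gap: 0.0601
gripper_force: 32.8
```

Request:
play_rows([
  [0, -0.2, 0, 0],
  [0, -0.5, 0, 0],
  [0, -0.8, 0, 0],
  [0, -1, 0, 0],
])

```text
time_s: 4.25
ee_pos: [0.6268, 0.1527, 0.2744]
ee_rot: [0.001, 1.0, -0.001, 0.0]
wrist_force: [0.7, -0.3, -0.2]
finger_gap: 0.0605
gripper_force: 32.8
```

Request:
play_rows([
  [0, -0.35, 0, 0],
  [0, -0.7, 0, 0],
  [0, -1, 0, 0],
])

```text
time_s: 4.5
ee_pos: [0.6265, 0.0537, 0.2744]
ee_rot: [0.001, 1.0, -0.0, 0.0]
wrist_force: [0.4, -0.1, -1.3]
finger_gap: 0.0599
gripper_force: 32.8
```

Request:
play_rows([
  [0.1, -0.35, 0, 0],
  [0.2, -0.7, 0, 0],
  [0.27, -1, 0, 0],
])

```text
time_s: 4.75
ee_pos: [0.5986, -0.0465, 0.2743]
ee_rot: [0.001, 1.0, -0.0, -0.0]
wrist_force: [0.5, -1.1, -0.1]
finger_gap: 0.0605
gripper_force: 32.8
```

Request:
play_rows([
  [0, -0.35, 0, 0],
  [0, -0.7, 0, 0],
  [0, -0.9, 0, 0],
  [0, -1, 0, 0],
  [0, -1, 0, 0],
  [0, -1, 0, 0],
])

```text
time_s: 5.25
ee_pos: [0.5997, -0.1426, 0.2739]
ee_rot: [0.0, 1.0, 0.001, 0.0]
wrist_force: [0.1, 1.2, -0.7]
finger_gap: 0.0601
gripper_force: 32.8
```

Run:
```python
from look import *
s,c,K,V,hsv=look("w2");print(s["ee_pos"],s["finger_gap"],s["gripper_force"])
np.savez("w2",**c)
g=hsv[...,2];print(np.percentile(g,[5,20,50,80]))
for b in blobs(hsv[...,2]<60,K,V,.004,400):print("dark",*b)
for b in hblobs(c,V,.08,.14,.11):print("held",*b)
```

```text
[ 0.59970235 -0.1426093   0.27389763] 0.06006094496171402 32.77837157249451
[ 33.  41. 188. 209.]
dark [257. 327.] [ 725.4 -141.3] [528.6 168.3] 89.9 0.72
dark [162. 190.] [ 601.5 -219. ] [75.  75.6] 82.2 0.79
dark [473.  29.] [476.4  15.3] [74.2 45. ] 62.3 0.7
dark [109.  17.] [ 475.9 -244.8] [27.9 47.3] 0.0 0.82
held [258. 259.] [ 610.6 -141.3] [82.4 85.3] 43.3 0.73
```

View pics/w2.png

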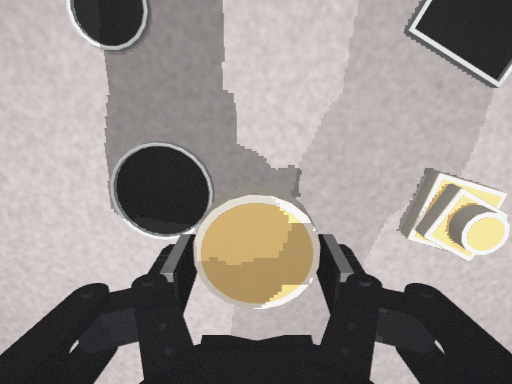

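The large round nest is at (162,190), which works out to (601.5,-219). The dish sits level in the grip and the stack is intact at lower right. Next I'll place it.

Request:
play_rows([
  [-0.02, -0.25, 0, 0],
  [-0.02, -0.5, 0, 0],
  [-0.02, -0.7, 0, 0],
  [-0.02, -0.764, 0, 0],
  [-0.02, -0.764, 0, 0],
])

```text
time_s: 5.72
ee_pos: [0.6016, -0.2202, 0.2737]
ee_rot: [0.001, 1.0, -0.0, 0.0]
wrist_force: [-0.5, -0.2, 0.1]
finger_gap: 0.0604
gripper_force: 32.8
```

Request:
play_rows([
  [0, 0, 0.3, 0],
  [0, 0, 0.6, 0],
  [0, 0, 0.8, 0],
  [0, 0, 0.88, 0],
  [0, 0, 0.93, 0],
  [0, 0, 0.945, 0],
  [0, 0, 0.945, 0],
  [0, 0, 0.945, 0],
])

```text
time_s: 6.38
ee_pos: [0.6025, -0.2191, 0.1804]
ee_rot: [-0.0, 1.0, 0.0, 0.001]
wrist_force: [0.4, 0.1, -0.3]
finger_gap: 0.0605
gripper_force: 32.8
```

Request:
play_rows([
  [0, 0, 0.01, 0],
  [0, 0, 0.01, 0],
])

```text
time_s: 6.55
ee_pos: [0.6025, -0.2196, 0.1799]
ee_rot: [-0.0, 1.0, 0.0, 0.001]
wrist_force: [-2.1, 3.0, 7.0]
finger_gap: 0.0599
gripper_force: 33.5
```

Request:
play_rows([
  [0, 0, 0, 0],
  [0, 0, 0, 0],
  [0, 0, 0, 0],
  [0, 0, 0, 0],
  [0, 0, 0, 0],
  [0, 0, 0, 0],
], gripper=1)

```text
time_s: 7.05
ee_pos: [0.6015, -0.2202, 0.1781]
ee_rot: [0.0, 1.0, -0.0, -0.0]
wrist_force: [-0.6, 0.6, -0.2]
finger_gap: 0.0852
gripper_force: 0.0
```

Request:
play_rows([
  [0, 0, -0.2, 0],
  [0, 0, -0.6, 0],
  [0, 0, -1, 0],
  [0, 0, -1, 0],
  [0, 0, -1, 0],
])

```text
time_s: 7.47
ee_pos: [0.6026, -0.2207, 0.281]
ee_rot: [0.0, 1.0, -0.001, 0.003]
wrist_force: [-1.0, 0.4, -1.9]
finger_gap: 0.0855
gripper_force: 0.0
```

Run:
```python
from look import *
s,c,K,V,hsv=look();print(s["ee_pos"])
for b in hblobs(c,V,.012,.028,.020):print(*b)
for b in blobs(hsv[...,2]<60,K,V,.004,400):print("dark",*b)
P=points(c,V);print(np.round(np.median(P[180:200,250:262].reshape(-1,3),0)*1000))
```

```text
[ 0.60262433 -0.22066277  0.28104935]
[506. 219.] [627.3 -16.4] [30.5 12.1] 14.1 0.64
[258. 188.] [ 601.3 -218.2] [60.3 61.9] 90.0 0.8
dark [256. 331.] [ 740.  -221.3] [167.6 546.9] 0.0 0.79
dark [257. 174.] [ 597.9 -219.2] [68.1 75.9] 4.7 0.83
dark [223.  15.] [ 477.2 -244.8] [46.6 25.2] 89.9 0.8
[ 601. -221.   21.]
```

Request:
play_rows([
  [-0.07, 0.4, -0.1, 0],
  [-0.07, 0.8, -0.2, 0],
  [-0.07, 0.8, -0.25, 0],
])

```text
time_s: 7.77
ee_pos: [0.6093, -0.13, 0.3021]
ee_rot: [-0.005, 1.0, 0.004, -0.001]
wrist_force: [1.2, 1.6, 0.1]
finger_gap: 0.0852
gripper_force: 0.0
```

Request:
play_rows([
  [-0.07, 0.4, -0.1, 0],
  [-0.07, 0.8, -0.2, 0],
  [-0.07, 0.8, -0.25, 0],
])

```text
time_s: 8.02
ee_pos: [0.6159, -0.0497, 0.3274]
ee_rot: [-0.006, 1.0, 0.004, -0.001]
wrist_force: [0.3, 2.2, -0.8]
finger_gap: 0.0851
gripper_force: 0.0
```

Request:
play_rows([
  [-0.07, 0.4, 0, 0],
  [-0.07, 0.8, 0, 0],
  [-0.07, 0.8, 0, 0],
  [-0.07, 0.8, 0, 0],
  [-0.07, 0.8, 0, 0],
])

```text
time_s: 8.43
ee_pos: [0.6221, 0.0197, 0.3268]
ee_rot: [-0.0, 1.0, -0.0, -0.001]
wrist_force: [-0.2, 0.4, 0.1]
finger_gap: 0.0857
gripper_force: 0.0
```

Run:
```python
from look import *
s,c,K,V,hsv=look("w3");print(s["ee_pos"])
for lo,hi,z in((.012,.022,.016),(.012,.06,.016),(.027,.037,.032),(.027,.06,.032),(.042,.06,.048)):
    for b in hblobs(c,V,lo,hi,z,(150,80,380,280)):print(z,hi,*b)
```

```text
[0.62206966 0.01971616 0.32677417]
0.016 0.022 [263. 165.] [618.9  21.4] [59.6 60. ] 73.5 0.85
0.016 0.06 [256. 173.] [620.7  20.8] [59.6 63.9] 73.4 0.96
0.032 0.037 [253. 179.] [619.7  18.6] [45.9 46.2] 61.6 0.99
0.032 0.06 [254. 179.] [619.7  18.6] [45.9 46.2] 61.6 0.99
0.048 0.06 [257. 182.] [618.2  21.3] [32.9 32.6] 0.0 0.82
```

View pics/w3.png

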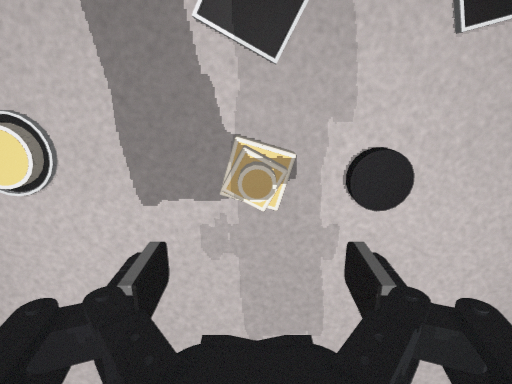

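The large round dish lies in its nest at far left, centred to 1 mm. The stack is at (257,180), with the small round dish at (618.2,21.3) and tops at 16, 32 and 48 mm. The large square dish is at 73.5° and the small square at 61.6°. I'll take the small round dish first.

Request:
play_rows([
  [0.04, 0.016, 0.35, 0],
  [0.04, 0.016, 0.7, 0],
  [0.04, 0.016, 0.7, 0],
  [0.04, 0.016, 0.7, 0],
])

```text
time_s: 8.82
ee_pos: [0.6176, 0.0198, 0.2566]
ee_rot: [0.001, 1.0, -0.001, -0.002]
wrist_force: [0.4, 0.5, 0.2]
finger_gap: 0.0856
gripper_force: 0.0
```

Request:
play_rows([
  [0, 0, 0.2, 0],
  [0, 0, 0.4, 0],
  [0, 0, 0.475, 0],
  [0, 0, 0.475, 0],
  [0, 0, 0.475, 0],
  [0, 0, 0.475, 0],
])

```text
time_s: 9.32
ee_pos: [0.6196, 0.0212, 0.2125]
ee_rot: [0.0, 1.0, 0.0, 0.001]
wrist_force: [0.7, 0.6, 0.2]
finger_gap: 0.0855
gripper_force: 0.0
```

Request:
play_rows([
  [0.01, 0, 0.025, 0],
  [0.01, 0, 0.025, 0],
  [0.01, 0, 0.025, 0],
])

```text
time_s: 9.57
ee_pos: [0.6177, 0.0214, 0.2087]
ee_rot: [0.0, 1.0, 0.0, 0.0]
wrist_force: [-0.3, -0.3, 0.0]
finger_gap: 0.0852
gripper_force: 0.0
```

Request:
play_rows([
  [0, 0, 0, 0],
  [0, 0, 0, 0],
  [0, 0, 0, 0],
  [0, 0, 0, 0],
  [0, 0, 0, 0],
  [0, 0, 0, 0],
  [0, 0, 0, 0],
  [0, 0, 0, 0],
  [0, 0, 0, 0],
], gripper=-1, newtons=25)

```text
time_s: 10.32
ee_pos: [0.6177, 0.0214, 0.2084]
ee_rot: [0.0, 1.0, -0.0, 0.0]
wrist_force: [-0.8, 0.5, 3.8]
finger_gap: 0.0325
gripper_force: 24.9
```

Request:
play_rows([
  [0, 0, -0.1, 0],
  [0, 0, -0.3, 0],
  [0, 0, -0.6, 0],
  [0, 0, -0.8, 0],
  [0, 0, -0.8, 0],
])

```text
time_s: 10.73
ee_pos: [0.6195, 0.0214, 0.2932]
ee_rot: [0.0, 1.0, 0.0, 0.004]
wrist_force: [0.5, 0.2, -0.1]
finger_gap: 0.0329
gripper_force: 24.9
```

Request:
play_rows([
  [0.1, -0.15, 0, 0],
  [0.25, -0.4, 0, 0],
  [0.4, -0.6, 0, 0],
  [0.5, -0.72, 0, 0],
])

```text
time_s: 11.07
ee_pos: [0.5659, -0.0532, 0.2879]
ee_rot: [0.001, 1.0, -0.001, -0.001]
wrist_force: [0.7, 0.2, -0.9]
finger_gap: 0.0332
gripper_force: 24.9
```

Request:
play_rows([
  [0.25, -0.35, 0, 0],
  [0.5, -0.72, 0, 0],
  [0.5, -0.72, 0, 0],
])

```text
time_s: 11.32
ee_pos: [0.5131, -0.1292, 0.2878]
ee_rot: [0.005, 1.0, -0.002, -0.002]
wrist_force: [-0.1, -1.3, -0.5]
finger_gap: 0.0329
gripper_force: 25.0
```

Request:
play_rows([
  [0.25, -0.35, 0, 0],
  [0.4, -0.6, 0, 0],
  [0.5, -0.72, 0, 0],
  [0.5, -0.72, 0, 0],
  [0.5, -0.72, 0, 0],
])

```text
time_s: 11.73
ee_pos: [0.4673, -0.1949, 0.2882]
ee_rot: [0.001, 1.0, 0.0, 0.0]
wrist_force: [0.8, 0.5, -0.4]
finger_gap: 0.0326
gripper_force: 25.0
```

Run:
```python
from look import *
s,c,K,V,hsv=look("w4");print(s["ee_pos"],s["finger_gap"])
for b in blobs(hsv[...,2]<60,K,V,.004,400):print("dark",*b)
P=points(c,V);print(np.round(P[225:290:6,256]*1000).tolist())
```

```text
[ 0.46732874 -0.19485425  0.28820963] 0.03255688044679633
dark [258. 325.] [ 603.  -194.5] [560.1 182.4] 89.8 0.63
dark [198. 183.] [ 466.5 -244.6] [47.2 47.5] 88.1 0.79
dark [491. 181.] [464.8  22.7] [72.4 75.4] 62.4 0.6
[[452.0, -194.0, 124.0], [453.0, -194.0, 128.0], [457.0, -194.0, 128.0], [459.0, -194.0, 129.0], [463.0, -194.0, 128.0], [466.0, -194.0, 129.0], [470.0, -194.0, 127.0], [472.0, -194.0, 129.0], [477.0, -194.0, 127.0], [479.0, -194.0, 129.0], [482.0, -194.0, 129.0]]
```

View pics/w4.png

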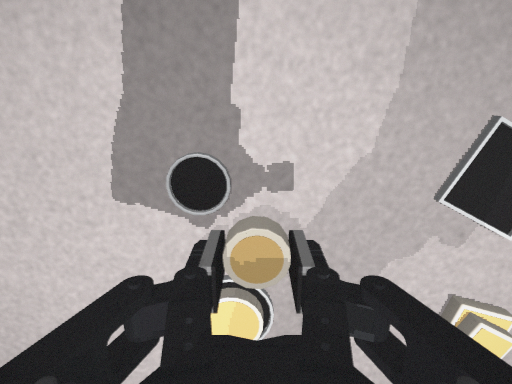

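The small round nest is at (198,183), or (466.5,-244.6). The dish is held level at (257,257). Next I'll place it.

Request:
play_rows([
  [0.008, -0.2, 0, 0],
  [0.008, -0.4, 0, 0],
  [0.008, -0.5, 0.1, 0],
  [0.008, -0.5, 0.3, 0],
  [0.008, -0.5, 0.5, 0],
  [0.008, -0.5, 0.6, 0],
])

```text
time_s: 12.28
ee_pos: [0.4667, -0.2429, 0.2256]
ee_rot: [-0.001, 1.0, 0.001, -0.001]
wrist_force: [-0.5, 1.0, -0.3]
finger_gap: 0.0329
gripper_force: 25.0
```

Request:
play_rows([
  [0, 0, 0.2, 0],
  [0, 0, 0.33, 0],
  [0, 0, 0.4, 0],
  [0, 0, 0.44, 0],
  [0, 0, 0.44, 0],
  [0, 0, 0.44, 0],
])

```text
time_s: 12.78
ee_pos: [0.4671, -0.2444, 0.1845]
ee_rot: [0.0, 1.0, -0.0, 0.0]
wrist_force: [-1.0, 0.4, -0.6]
finger_gap: 0.0329
gripper_force: 25.0
```

Request:
play_rows([
  [0, 0, 0.025, 0],
  [0, 0, 0.025, 0],
])

```text
time_s: 12.95
ee_pos: [0.467, -0.2446, 0.1821]
ee_rot: [0.0, 1.0, -0.0, 0.001]
wrist_force: [-0.9, -0.0, -0.6]
finger_gap: 0.0327
gripper_force: 25.0
```

Request:
play_rows([
  [0, 0, 0, 0],
  [0, 0, 0, 0],
  [0, 0, 0, 0],
  [0, 0, 0, 0],
  [0, 0, 0, 0],
  [0, 0, 0, 0],
  [0, 0, 0, 0],
], gripper=1)

```text
time_s: 13.53
ee_pos: [0.4667, -0.2445, 0.1817]
ee_rot: [0.0, 1.0, 0.0, 0.0]
wrist_force: [0.1, -0.4, -0.3]
finger_gap: 0.0852
gripper_force: 0.0
```

Request:
play_rows([
  [0, 0, -0.2, 0],
  [0, 0, -0.6, 0],
  [0, 0, -1, 0],
  [0, 0, -1, 0],
  [0, 0, -1, 0],
])

```text
time_s: 13.95
ee_pos: [0.4676, -0.245, 0.284]
ee_rot: [0.0, 1.0, -0.001, 0.002]
wrist_force: [-0.8, -0.0, -1.2]
finger_gap: 0.0857
gripper_force: 0.0
```

Run:
```python
from look import *
s,c,K,V,hsv=look();print(s["ee_pos"])
for b in hblobs(c,V,.012,.028,.020):print(*b)
```

```text
[ 0.46757427 -0.24497779  0.28399094]
[284. 318.] [ 590.  -219.8] [49.8 60.8] 6.8 0.84
[  9. 282.] [ 554.1 -468.1] [59.4 17.6] 8.7 0.66
[258. 189.] [ 467.4 -243.4] [34.6 33.4] 21.9 0.79
```

Request:
play_rows([
  [-0.25, 0.4, -0.1, 0],
  [-0.5, 0.88, -0.2, 0],
  [-0.5, 0.88, -0.2, 0],
])

```text
time_s: 14.25
ee_pos: [0.5184, -0.1519, 0.3009]
ee_rot: [-0.002, 1.0, 0.001, -0.0]
wrist_force: [0.9, 0.6, -0.2]
finger_gap: 0.0856
gripper_force: 0.0
```

Request:
play_rows([
  [-0.25, 0.4, 0, 0],
  [-0.5, 0.88, -0.1, 0],
  [-0.5, 0.88, -0.1, 0],
])

```text
time_s: 14.5
ee_pos: [0.5683, -0.0625, 0.3105]
ee_rot: [-0.003, 1.0, 0.002, -0.0]
wrist_force: [0.9, 1.1, 0.8]
finger_gap: 0.0852
gripper_force: 0.0
```

Request:
play_rows([
  [-0.25, 0.4, 0, 0.04],
  [-0.5, 0.88, 0, 0.08],
  [-0.5, 0.88, 0, 0.12],
  [-0.5, 0.88, 0, 0.158],
  [-0.5, 0.88, 0, 0.158],
  [-0.5, 0.88, 0, 0.158],
  [-0.5, 0.88, 0, 0.158],
])

```text
time_s: 15.08
ee_pos: [0.6162, 0.0181, 0.3106]
ee_rot: [0.245, 0.97, -0.001, -0.001]
wrist_force: [-0.2, 0.0, -0.0]
finger_gap: 0.0855
gripper_force: 0.0
```

Run:
```python
from look import *
s,c,K,V,hsv=look();m=R.from_quat(s["ee_rot"]).as_matrix();print(s["ee_pos"],"ty az",np.degrees(np.arctan2(m[1,1],m[0,1])))
for lo,hi,z in((.012,.022,.016),(.027,.037,.032),(.042,.06,.048)):
    for b in hblobs(c,V,lo,hi,z,(150,80,380,280)):
        print(z,*b,"tool shift mm",np.round(m.T@(np.r_[b[1],0]/1000-s["ee_pos"])*1000,1)[:2])
```

```text
[0.61616827 0.01812208 0.31063026] ty az 61.634587017999095
0.016 [263. 172.] [618.9  21.5] [59.5 60.1] 73.5 0.81 tool shift mm [-1.2  4.9]
0.032 [258. 190.] [619.7  18.8] [45.7 45.1] 61.6 0.99 tool shift mm [-3.2  2.9]
```

Request:
play_rows([
  [-0.028, 0.023, 0.35, 0],
  [-0.028, 0.023, 0.7, 0],
  [-0.028, 0.023, 0.8, 0],
  [-0.028, 0.023, 0.8, 0],
])

```text
time_s: 15.47
ee_pos: [0.6185, 0.0191, 0.2288]
ee_rot: [0.246, 0.969, -0.001, -0.003]
wrist_force: [-0.6, 0.1, -0.4]
finger_gap: 0.0858
gripper_force: 0.0
```

Request:
play_rows([
  [0, 0, 0.2, 0],
  [0, 0, 0.3, 0],
  [0, 0, 0.375, 0],
  [0, 0, 0.375, 0],
  [0, 0, 0.375, 0],
  [0, 0, 0.375, 0],
])

```text
time_s: 15.97
ee_pos: [0.6209, 0.02, 0.1953]
ee_rot: [0.246, 0.969, 0.0, 0.001]
wrist_force: [0.2, -1.0, -0.3]
finger_gap: 0.0851
gripper_force: 0.0
```

Request:
play_rows([
  [0.005, -0.014, 0.02, 0],
  [0.005, -0.014, 0.02, 0],
  [0.005, -0.014, 0.02, 0],
])

```text
time_s: 16.22
ee_pos: [0.6193, 0.019, 0.1925]
ee_rot: [0.246, 0.969, 0.0, 0.0]
wrist_force: [-0.1, 0.3, 0.2]
finger_gap: 0.0852
gripper_force: 0.0
```

Request:
play_rows([
  [0, 0, 0, 0],
  [0, 0, 0, 0],
  [0, 0, 0, 0],
  [0, 0, 0, 0],
  [0, 0, 0, 0],
  [0, 0, 0, 0],
  [0, 0, 0, 0],
  [0, 0, 0, 0],
  [0, 0, 0, 0],
], gripper=-1, newtons=30)

```text
time_s: 16.97
ee_pos: [0.6194, 0.0191, 0.1925]
ee_rot: [0.246, 0.969, 0.0, 0.0]
wrist_force: [0.2, 1.1, 4.0]
finger_gap: 0.0454
gripper_force: 31.5
```

Request:
play_rows([
  [0, 0, -0.1, 0],
  [0, 0, -0.3, 0],
  [0, 0, -0.6, 0],
  [0, 0, -0.9, 0],
  [0, 0, -0.9, 0],
])

```text
time_s: 17.38
ee_pos: [0.6215, 0.0189, 0.2883]
ee_rot: [0.246, 0.969, 0.001, 0.004]
wrist_force: [0.8, -0.1, 0.2]
finger_gap: 0.0452
gripper_force: 31.0
```

Request:
play_rows([
  [0, 0, 0, -0.035],
  [0, 0, 0, -0.07],
  [0, 0, 0, -0.105],
  [0, 0, 0, -0.14],
  [0, 0, 0, -0.175],
  [0, 0, 0, -0.21],
  [0, 0, 0, -0.238],
  [0, 0, 0, -0.238],
])

```text
time_s: 18.05
ee_pos: [0.619, 0.0188, 0.2821]
ee_rot: [-0.126, 0.992, 0.0, -0.0]
wrist_force: [0.1, 0.2, -0.7]
finger_gap: 0.0452
gripper_force: 31.0
```

Request:
play_rows([
  [0.15, 0.2, 0, 0],
  [0.35, 0.5, 0, 0],
  [0.5, 0.75, 0, 0],
  [0.625, 0.94, 0, 0],
])

```text
time_s: 18.38
ee_pos: [0.5334, 0.0964, 0.2821]
ee_rot: [-0.124, 0.992, 0.0, -0.001]
wrist_force: [0.9, 0.6, -0.6]
finger_gap: 0.0449
gripper_force: 31.0
```

Request:
play_rows([
  [0.2, 0.3, 0, 0],
  [0.4, 0.6, 0, 0],
  [0.55, 0.85, 0, 0],
  [0.625, 0.94, 0, 0],
  [0.625, 0.94, 0, 0],
  [0.625, 0.94, 0, 0],
])

```text
time_s: 18.88
ee_pos: [0.4517, 0.1701, 0.2824]
ee_rot: [-0.125, 0.992, -0.0, 0.0]
wrist_force: [0.0, -1.4, -0.1]
finger_gap: 0.0455
gripper_force: 31.0
```

Run:
```python
from look import *
s,c,K,V,hsv=look("w5");m=R.from_quat(s["ee_rot"]).as_matrix();print(s["ee_pos"],s["finger_gap"],"ty az",np.degrees(np.arctan2(m[1,1],m[0,1])))
for b in blobs(hsv[...,2]<60,K,V,.004,400):print("dark",*b,"tool shift mm",np.round(m.T@(np.r_[b[1],0]/1000-s["ee_pos"])*1000,1)[:2])
P=points(c,V);print(np.round(P[225:290:8,256]*1000).tolist())
```

```text
[0.45165984 0.17011122 0.28240338] 0.045474861777556434 ty az 104.32865447862194
dark [270. 301.] [550.8 195.4] [236.2 547.6] 14.3 0.59 tool shift mm [-1.022e+02  1.000e-01]
dark [ 75. 155.] [464.8  19.6] [74.8 73.7] 62.5 0.99 tool shift mm [  24.7 -149. ]
[[435.0, 167.0, 123.0], [439.0, 168.0, 122.0], [443.0, 169.0, 122.0], [447.0, 170.0, 122.0], [451.0, 171.0, 123.0], [456.0, 172.0, 123.0], [460.0, 173.0, 123.0], [465.0, 174.0, 122.0], [468.0, 175.0, 123.0]]
```

View pics/w5.png

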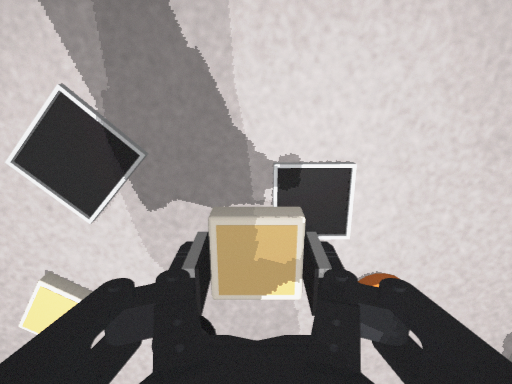

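The small square nest is at about (313,200), partly hidden at lower left by the held dish, which is level. The large square nest is at (75,155). I'll work out the nest centre from its visible corners.

Run:
```python
from look import *
s,c,K,V,hsv=look();m=R.from_quat(s["ee_rot"]).as_matrix()
p=cast(K,V,[(273,163),(356,163),(350,239)],.008)*1000
d=np.diff(p,axis=0);print(p.round(1),np.linalg.norm(d,axis=1),np.degrees(np.arctan2(d[:,1],d[:,0])))
ctr=(p[0]+p[2])/2
# floor, rows above held dish
f=(hsv[...,2]<60);f[:, :303]=0;f[:,358:]=0;f[245:]=0;f[:155]=0
for b in blobs(f,K,V,.004,300):print(*b)
print(ctr,m.T@(np.r_[ctr,0]/1000-s["ee_pos"])*1000)
```

```text
[[428.6 178.4]
 [411.8 244.6]
 [478.3 262.9]] [68.27191381 69.04969258] [104.24641318  15.40498485]
[326. 196.] [454.2 232.9] [52.1 39.7] 14.6 0.92
[453.44436925 220.64068228] [-13.41620055  49.56510663 282.37526064]
```

Request:
play_rows([
  [-0.06, 0.2, 0, 0],
  [-0.12, 0.4, 0, 0],
  [-0.138, 0.492, 0.1, 0],
  [-0.138, 0.492, 0.3, 0],
  [-0.138, 0.492, 0.5, 0],
  [-0.138, 0.492, 0.6, 0],
])

```text
time_s: 19.48
ee_pos: [0.4525, 0.2199, 0.2197]
ee_rot: [-0.124, 0.992, -0.001, -0.001]
wrist_force: [-0.6, -0.1, 0.6]
finger_gap: 0.0455
gripper_force: 31.0
```

Request:
play_rows([
  [0, 0, 0.2, 0],
  [0, 0, 0.3, 0],
  [0, 0, 0.36, 0],
  [0, 0, 0.39, 0],
  [0, 0, 0.39, 0],
  [0, 0, 0.39, 0],
])

```text
time_s: 19.98
ee_pos: [0.453, 0.2213, 0.1837]
ee_rot: [-0.125, 0.992, 0.0, 0.0]
wrist_force: [0.1, -0.7, 0.1]
finger_gap: 0.0452
gripper_force: 31.0
```

Request:
play_rows([
  [0, 0, 0.025, 0],
  [0, 0, 0.025, 0],
])

```text
time_s: 20.15
ee_pos: [0.4529, 0.2214, 0.1811]
ee_rot: [-0.125, 0.992, 0.0, 0.0]
wrist_force: [-0.2, 0.1, -0.3]
finger_gap: 0.0449
gripper_force: 31.0
```

Request:
play_rows([
  [0, 0, 0, 0],
  [0, 0, 0, 0],
  [0, 0, 0, 0],
  [0, 0, 0, 0],
  [0, 0, 0, 0],
  [0, 0, 0, 0],
  [0, 0, 0, 0],
], gripper=1)

```text
time_s: 20.73
ee_pos: [0.4527, 0.2213, 0.1807]
ee_rot: [-0.125, 0.992, 0.0, 0.0]
wrist_force: [0.5, 0.4, -0.5]
finger_gap: 0.0855
gripper_force: 0.0
```

Request:
play_rows([
  [0, 0, -0.2, 0],
  [0, 0, -0.6, 0],
  [0, 0, -1, 0],
  [0, 0, -1, 0],
  [0, 0, -1, 0],
])

```text
time_s: 21.15
ee_pos: [0.4535, 0.2217, 0.2829]
ee_rot: [-0.125, 0.992, 0.001, 0.002]
wrist_force: [0.1, -0.6, -0.7]
finger_gap: 0.0852
gripper_force: 0.0
```

Run:
```python
from look import *
s,c,K,V,hsv=look();print(s["ee_pos"])
for b in hblobs(c,V,.012,.028,.020):print(*b)
for b in blobs(hsv[...,2]<60,K,V,.004,100):print("dark",*b)
```

```text
[0.45353725 0.22168129 0.28289351]
[506. 298.] [498.9 466.5] [41.7 14.3] 28.6 0.63
[ 15. 295.] [610.6  42.6] [58.2 38.4] 0.1 0.58
[327. 294.] [535.7 307.9] [62.9 48.9] 34.4 0.83
[256. 189.] [453.4 222.7] [46.5 45.7] 14.3 0.98
dark [257. 330.] [587.9 257.3] [168.8 550.8] 14.2 0.79
dark [254. 176.] [453.4 221.1] [60.7 61.7] 14.3 1.0
dark [ 24. 138.] [466.8  22.5] [65.7 73.5] 62.2 0.7
```

Request:
play_rows([
  [-0.18, -0.4, 0, 0],
  [-0.372, -0.783, 0, 0],
  [-0.372, -0.783, 0, 0],
])

```text
time_s: 21.45
ee_pos: [0.5117, 0.1476, 0.2795]
ee_rot: [-0.121, 0.993, -0.002, 0.0]
wrist_force: [0.0, -1.2, -0.0]
finger_gap: 0.0855
gripper_force: 0.0
```

Request:
play_rows([
  [-0.18, -0.4, 0, 0],
  [-0.372, -0.783, 0, 0],
  [-0.372, -0.783, 0, 0],
])

```text
time_s: 21.7
ee_pos: [0.567, 0.0803, 0.2794]
ee_rot: [-0.121, 0.993, -0.003, 0.0]
wrist_force: [1.3, -0.7, 0.1]
finger_gap: 0.0854
gripper_force: 0.0
```

Request:
play_rows([
  [-0.18, -0.4, 0, 0.035],
  [-0.372, -0.783, 0, 0.07],
  [-0.372, -0.783, 0, 0.105],
  [-0.372, -0.783, 0, 0.14],
  [-0.372, -0.783, 0, 0.171],
  [-0.372, -0.783, 0, 0.171],
  [-0.372, -0.783, 0, 0.171],
  [-0.372, -0.783, 0, 0.171],
])

```text
time_s: 22.37
ee_pos: [0.6186, 0.0217, 0.2798]
ee_rot: [0.141, 0.99, -0.0, -0.001]
wrist_force: [1.1, 0.9, 0.2]
finger_gap: 0.0851
gripper_force: 0.0
```

Run:
```python
from look import *
s,c,K,V,hsv=look();m=R.from_quat(s["ee_rot"]).as_matrix();print(s["ee_pos"],"ty az",np.degrees(np.arctan2(m[1,1],m[0,1])))
for b in hblobs(c,V,.012,.022,.016,(150,80,380,280)):
    print(*b,"tool shift mm",np.round(m[:2,:2].T@(b[1]/1000-s["ee_pos"][:2])*1000,1))
```

```text
[0.61863973 0.02165884 0.27978284] ty az 73.77023212211596
[255. 191.] [618.7  21.3] [59.7 60. ] 73.1 0.99 tool shift mm [-0.2 -0.3]
```

Request:
play_rows([
  [0, 0, 0.35, 0.002],
  [0, 0, 0.7, 0.002],
  [0, 0, 0.8, 0.002],
  [0, 0, 0.8, 0.002],
])

```text
time_s: 22.75
ee_pos: [0.6173, 0.0214, 0.1978]
ee_rot: [0.145, 0.989, -0.001, -0.003]
wrist_force: [0.2, -0.0, 0.5]
finger_gap: 0.0855
gripper_force: 0.0
```

Request:
play_rows([
  [0, 0, 0.15, 0],
  [0, 0, 0.25, 0],
  [0, 0, 0.25, 0],
  [0, 0, 0.25, 0],
  [0, 0, 0.25, 0],
  [0, 0, 0.25, 0],
])

```text
time_s: 23.25
ee_pos: [0.6195, 0.0215, 0.1766]
ee_rot: [0.146, 0.989, 0.0, 0.001]
wrist_force: [0.4, 0.8, 0.9]
finger_gap: 0.0853
gripper_force: 0.0
```

Request:
play_rows([
  [0, 0, 0.02, 0],
  [0, 0, 0.02, 0],
  [0, 0, 0.02, 0],
])

```text
time_s: 23.5
ee_pos: [0.6191, 0.0215, 0.1738]
ee_rot: [0.146, 0.989, 0.0, 0.0]
wrist_force: [-0.9, -0.8, -0.1]
finger_gap: 0.0852
gripper_force: 0.0
```

Request:
play_rows([
  [0, 0, 0, 0],
  [0, 0, 0, 0],
  [0, 0, 0, 0],
  [0, 0, 0, 0],
  [0, 0, 0, 0],
  [0, 0, 0, 0],
  [0, 0, 0, 0],
], gripper=-1, newtons=35)

```text
time_s: 24.08
ee_pos: [0.6192, 0.0214, 0.174]
ee_rot: [0.146, 0.989, 0.0, 0.0]
wrist_force: [-1.1, -1.0, 5.4]
finger_gap: 0.059
gripper_force: 38.3
```

Request:
play_rows([
  [0, 0, -0.1, 0],
  [0, 0, -0.3, 0],
  [0, 0, -0.6, 0],
  [0, 0, -0.9, 0],
  [0, 0, -1, 0.03],
  [0, 0, -1, 0.06],
  [0, 0, -1, 0.06],
])

```text
time_s: 24.67
ee_pos: [0.6193, 0.0216, 0.2751]
ee_rot: [0.24, 0.971, 0.0, 0.001]
wrist_force: [-0.0, 0.4, -1.4]
finger_gap: 0.0589
gripper_force: 37.9
```

Request:
play_rows([
  [0.2, -0.1, 0, 0],
  [0.4, -0.2, 0, 0],
  [0.6, -0.3, 0, 0],
  [0.79, -0.41, 0, 0],
  [0.79, -0.41, 0, 0],
  [0.79, -0.41, 0, 0],
])

```text
time_s: 25.17
ee_pos: [0.5291, 0.0217, 0.2734]
ee_rot: [0.237, 0.972, -0.0, -0.001]
wrist_force: [-0.2, 0.4, -0.2]
finger_gap: 0.0591
gripper_force: 37.9
```

Run:
```python
from look import *
s,c,K,V,hsv=look("w6");m=R.from_quat(s["ee_rot"]).as_matrix();print(s["ee_pos"],s["finger_gap"],"ty az",np.degrees(np.arctan2(m[1,1],m[0,1])))
for b in blobs(hsv[...,2]<60,K,V,.004,400):print("dark",*b,"tool shift mm",np.round(m[:2,:2].T@(b[1]/1000-s["ee_pos"][:2])*1000,1))
P=points(c,V);print(np.round(P[225:290:8,256]*1000).tolist())
```

```text
[0.52905384 0.02165046 0.27339702] 0.05910061332730281 ty az 62.582954913757256
dark [253. 328.] [639.7 -35.4] [526.4 166.5] 62.6 0.71 tool shift mm [-124.5    0.3]
dark [435. 226.] [629.3 143.6] [73.  62.8] 21.5 0.8 tool shift mm [-32.8 154.4]
dark [216. 126.] [464.1  20.4] [75.1 75.5] 62.5 0.81 tool shift mm [ 57.1 -31. ]
dark [460.  13.] [481.2 208.9] [41.  20.1] 62.6 0.53 tool shift mm [128.7 144.2]
[[513.0, 31.0, 115.0], [516.0, 29.0, 116.0], [520.0, 27.0, 116.0], [524.0, 25.0, 115.0], [527.0, 24.0, 117.0], [530.0, 22.0, 117.0], [534.0, 20.0, 117.0], [538.0, 18.0, 117.0], [542.0, 16.0, 117.0]]
```

View pics/w6.png

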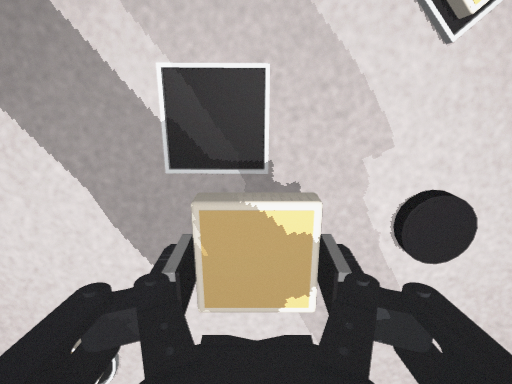

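The large square nest is fully visible at (216,118), or (464.1,20.4), and lined up with the held dish, which is level. Next I'll place it.

Request:
play_rows([
  [0.15, -0.1, 0, 0],
  [0.35, -0.2, 0, 0],
  [0.5, -0.27, 0, 0],
  [0.568, -0.308, 0.1, 0],
  [0.568, -0.308, 0.3, 0],
  [0.568, -0.308, 0.5, 0],
  [0.568, -0.308, 0.6, 0],
])

```text
time_s: 25.8
ee_pos: [0.4659, 0.0208, 0.2121]
ee_rot: [0.238, 0.971, -0.0, -0.0]
wrist_force: [0.3, -0.2, -0.8]
finger_gap: 0.059
gripper_force: 37.9
```

Request:
play_rows([
  [0, 0, 0.15, 0],
  [0, 0, 0.25, 0],
  [0, 0, 0.3, 0],
  [0, 0, 0.32, 0],
  [0, 0, 0.32, 0],
  [0, 0, 0.32, 0],
])

```text
time_s: 26.3
ee_pos: [0.4659, 0.0207, 0.1821]
ee_rot: [0.238, 0.971, 0.0, 0.0]
wrist_force: [0.3, -0.8, 0.2]
finger_gap: 0.0591
gripper_force: 37.9
```

Request:
play_rows([
  [0, 0, 0.02, 0],
  [0, 0, 0.03, 0],
  [0, 0, 0.03, 0],
])

```text
time_s: 26.55
ee_pos: [0.4656, 0.0207, 0.1789]
ee_rot: [0.238, 0.971, 0.0, 0.0]
wrist_force: [-0.4, 0.3, -0.7]
finger_gap: 0.0589
gripper_force: 37.9
```

Request:
play_rows([
  [0, 0, 0, 0],
  [0, 0, 0, 0],
  [0, 0, 0, 0],
  [0, 0, 0, 0],
  [0, 0, 0, 0],
  [0, 0, 0, 0],
], gripper=1)

```text
time_s: 27.05
ee_pos: [0.4655, 0.0206, 0.1787]
ee_rot: [0.238, 0.971, 0.0, 0.0]
wrist_force: [0.4, 0.1, -0.4]
finger_gap: 0.0851
gripper_force: 0.0
```

Request:
play_rows([
  [0, 0, -0.2, 0],
  [0, 0, -0.6, 0],
  [0, 0, -1, 0],
  [0, 0, -1, 0],
  [0, 0, -1, 0],
])

```text
time_s: 27.47
ee_pos: [0.4664, 0.0208, 0.2808]
ee_rot: [0.238, 0.971, 0.001, 0.002]
wrist_force: [-0.3, -0.3, -0.4]
finger_gap: 0.0854
gripper_force: 0.0
```

Request:
play_rows([
  [0, 0, -0.4, 0],
  [0, 0, -0.8, 0],
  [0, 0, -0.8, 0],
  [0, 0, -0.8, 0],
  [0, 0, -0.8, 0],
  [0, 0, -0.8, 0],
])

```text
time_s: 27.97
ee_pos: [0.4646, 0.0206, 0.357]
ee_rot: [0.238, 0.971, -0.001, -0.002]
wrist_force: [-0.6, 0.1, 0.4]
finger_gap: 0.0854
gripper_force: 0.0
```

Run:
```python
from look import *
s,c,K,V,hsv=look("w7");print(s["ee_pos"],s["wrist_force"])
for b in hblobs(c,V,.012,.028,.020):print(*b)
P=points(c,V)
for x,y in((464,20),(453,222),(467,-244),(601,-219)):
    d=(abs(P[...,0]-x/1e3)<.01)&(abs(P[...,1]-y/1e3)<.01);q=P[d]
    if len(q)>20:
        A=np.c_[q[:,:2],np.ones(len(q))];f=np.linalg.lstsq(A,q[:,2],rcond=None)[0];print(x,y,np.median(q[:,2])*1000,"tilt deg",np.degrees(f[:2]))
t=env.capture("top");s2=env.capture("scene")
cv2.imwrite("pics/end.png",cv2.resize(np.vstack([t["color"][145:230,85:425,::-1],cv2.resize(s2["color"][50:375,90:390,::-1],(340,368))]),None,fx=1.3,fy=1.3,interpolation=cv2.INTER_CUBIC))
```

```text
[0.4646466  0.02062713 0.35695749] [-0.5574514   0.05244141  0.4441382 ]
[ 59. 274.] [ 467.7 -239.8] [37.1 35.9] 62.5 0.78
[414. 244.] [621.7 140.1] [62.3 60.7] 4.5 0.79
[258. 171.] [465.6  22.3] [59.7 60. ] 62.5 0.99
[438.  66.] [454.4 220.7] [47.5 48.8] 14.2 0.98
464 20 263.6601376232314 tilt deg [-746.04682873  541.06331345]
453 222 20.74775994985462 tilt deg [ 0.48665823 -0.34749292]
467 -244 20.452806589872115 tilt deg [-0.02349284  0.44410502]
```

View pics/w7.png

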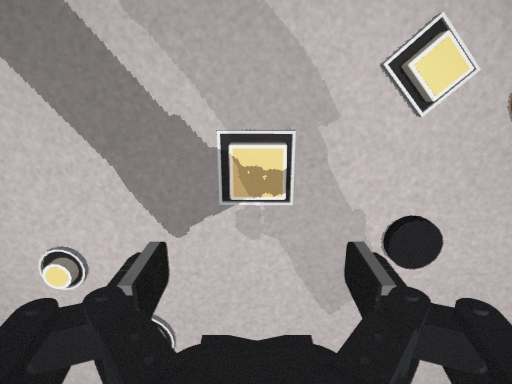

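View pics/end.png

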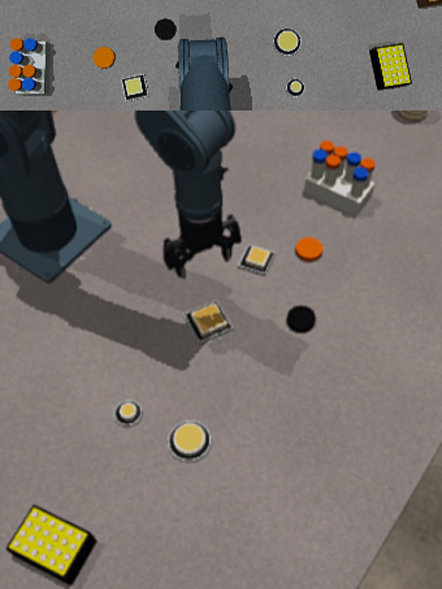

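The final views show all four dishes lying level in their own nests, with tops at about 20 mm and a 4 mm floor under them. The rack, tip box and look-alikes haven't moved, and the arm is clear of everything.

```bash
python3 -c "
from plant import env
print(env.job_done())"
```

```text
the job is handed in; nothing more can be done
None
```

The stack is apart and all four dishes lie flat in their own nests; I handed the job in at about 28 s of the 112 s allowed, with the rack and tip box untouched.

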